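# Sort the specimen pots and start the shaker

## Robot

A 6-joint arm with a two-finger parallel gripper is mounted at the origin on the work surface. World frame = base frame: x ahead of the robot, y to its left, z up, the work surface at z = 0. Lengths are in m, angles in degrees, forces in N, time in s.
With the tool pointing down it reaches from about 0.3 to 0.75 m from the base axis. Payload 8.5 kg.
Tool frame: the origin (TCP) lies midway between the tips of the shut fingers; the grasp point (between the pads) lies 19 mm behind it; z points along the fingers, y is the line along which they close (so a half turn about z gives the same grasp; the last joint's range is limited). The gripper opens to 85 mm and grips with 20 to 120 N. Pads are 22 mm wide; open, the fingers measure 114 mm over their backs; the gripper's body (76 mm by 85 mm) begins 54 mm behind the grasp point. The pads swing forward as they close: fully open they stand 13 mm farther back than shut.
Start: joints at [-85.502, 21.807, 74.336, -0, 83.858, -12.336], TCP at [0.159, -0.526, 0.231] pointing down, gripper open.
Joint ranges: [-178.18, 178.18], [-50.72, 133.34], [12.68, 142.11], [-81.47, 261.47], [9.98, 163.14], [-165.26, 165.26]. Speed limits (degrees/s): [136.94, 136.94, 180, 180, 180, 180].

## Interface

Orientations are given as a 3x3 rotation matrix whose columns are the frame's x, y, z axes.
In Python, from rig import observe, optics, order, spotter gives the robot as it stands.
- The arm moves only by the tool move_arm, never from a script. Its argument "series" is text: rows parted by semicolons, each of 5 numbers parted by spaces: the shift along the tool's x, y, z in cm, then the turn about the tool's z in degrees, then the opening, from -1 (shut) to 1 (fully open). A call has 1 to 8 rows; each row is the pose to reach, as a shift and turn from the pose commanded when the call began, along the tool's axes at that moment; what a row does not reach only later rows make up. A row lasts 1/8 s, in which the tool goes at most 62.5 mm and 10.7 degrees, less where a joint would pass 70% of its speed; a pose out of reach is approached as far as the arm can. A call with a gripper value outside its range is refused whole. The fingers move at their own pace and stop on an object; "force" is the grip in N (left out, the last holds). Time passes only in rows, so rows that repeat a pose let the fingers close. It gives the time, the measured TCP pose, the force, the opening and the grip force at its end, in the units of the state.
- observe(): the state, without advancing time (a new reading comes with each control period).
- optics.get_image(name): name is "scene" or "top" or "wrist"; returns a dict with "pixels" (480x640x3 uint8, blue, green, red), "camera_matrix" (3x3 intrinsics, pixels), "rvec" (rotation vector, rad) and "tvec" (3), from world to camera coordinates, as OpenCV has them. Camera axes: x right, y down, z forward; pixel columns grow to the right and rows downward; lengths in m; the calibration is good to about 2 mm. A picture is of the moment at which its call begins. There is no depth.
- order.close_job(): hands the job in; it is judged then, once.
Trained networks look in the newest picture that a camera, given by its name, has taken for a name from the list of things; names that differ only in an ending like _2 or _b are one class to them, and where a whole thing is asked for, a point or a joint stands for the part that bears it (a point fixed in the world has none). Each returns a list of dicts, best first, with "score" (0 to 1); they miss things now and then, are a little off and sometimes report something else, mostly with a low value. They report only what shows in the picture. A call takes as long as a camera call. They do not tell look-alikes from the thing itself.
- spotter.find_in(thing, camera): "point" ([x, y, z] in m, in world coordinates, good to about 4 mm: the middle of the surface that is visible of it).
- spotter.cut_out(thing, camera): "pixels" (480x640 bool, what is visible of it).
- spotter.mark_of(thing, camera): "point" ([x, y, z] in m, in world coordinates, good to about 4 mm: a listed point, or the origin of a listed thing).
The state is a dict: "time_s": time; "q": joint angles; "qvel": joint speeds; "joint_efforts": joint torques, N m; "position": TCP position; "tool_rot": TCP orientation; "ft_force": force on the tool from outside, world axes, zero at the start; "wrist_torque": the same for the moment, N m; "grip_width": finger opening in m; "gripper_force": force on a finger pad.
Only numpy, scipy, OpenCV 4.12 (cv2) and the standard library are available. Lean on these libraries where they do the work, as an engineer would, in place of code of your own. Each camera call takes 0.05 s, during which the arm holds its last target. There are 200 camera calls.

## Task

Check in the specimen pots on the bench pad: first wake the shaker with its square key (it homes its empty platform), then stand each pot that bears a white bar label in a nest of the shaker and each pot that bears the yellow warning triangle in a pocket of the steel reject tray, one pot to a place. When all are sorted, press speed (small round key), timer (oblong key) and start (large round key) in that order, each fully down for a moment and one key at a time; leave every pot upright where it belongs and do not disturb the other things on the bench.

Things in the scene. Friction and masses are not known exactly. Their poses are not given: they have to be found in the camera images.
- pass1: Screw-cap specimen pot, first on a pale 2 mm thick bench pad between shaker and tray, 60 to 120 g, bottom-heavy, frosted body 50 mm across and 40 mm high, ribbed blue cap above it, 52 mm across and 18 mm high, 58 mm high in all; origin at the centre of its underside, z up its axis. PASSED: on its cap lies a white oblong bar label, 38 x 20 mm. May be absent.
- pass2: Screw-cap specimen pot, first on a pale 2 mm thick bench pad between shaker and tray, 60 to 120 g, bottom-heavy, frosted body 50 mm across and 40 mm high, ribbed blue cap above it, 52 mm across and 18 mm high, 58 mm high in all; origin at the centre of its underside, z up its axis. PASSED: on its cap lies a white oblong bar label, 38 x 20 mm. May be absent.
- pass3: Screw-cap specimen pot, first on a pale 2 mm thick bench pad between shaker and tray, 60 to 120 g, bottom-heavy, frosted body 50 mm across and 40 mm high, ribbed blue cap above it, 52 mm across and 18 mm high, 58 mm high in all; origin at the centre of its underside, z up its axis. PASSED: on its cap lies a white oblong bar label, 38 x 20 mm. May be absent.
- pass4: Screw-cap specimen pot, first on a pale 2 mm thick bench pad between shaker and tray, 60 to 120 g, bottom-heavy, frosted body 50 mm across and 40 mm high, ribbed blue cap above it, 52 mm across and 18 mm high, 58 mm high in all; origin at the centre of its underside, z up its axis. PASSED: on its cap lies a white oblong bar label, 38 x 20 mm. May be absent.
- reject1: Screw-cap specimen pot, first on a pale 2 mm thick bench pad between shaker and tray, 60 to 120 g, bottom-heavy, frosted body 50 mm across and 40 mm high, ribbed blue cap above it, 52 mm across and 18 mm high, 58 mm high in all; origin at the centre of its underside, z up its axis. REJECTED: on its cap lies a yellow triangular warning tag with a black rim, 35 mm on the side. May be absent.
- reject2: Screw-cap specimen pot, first on a pale 2 mm thick bench pad between shaker and tray, 60 to 120 g, bottom-heavy, frosted body 50 mm across and 40 mm high, ribbed blue cap above it, 52 mm across and 18 mm high, 58 mm high in all; origin at the centre of its underside, z up its axis. REJECTED: on its cap lies a yellow triangular warning tag with a black rim, 35 mm on the side. May be absent.
- reject3: Screw-cap specimen pot, first on a pale 2 mm thick bench pad between shaker and tray, 60 to 120 g, bottom-heavy, frosted body 50 mm across and 40 mm high, ribbed blue cap above it, 52 mm across and 18 mm high, 58 mm high in all; origin at the centre of its underside, z up its axis. REJECTED: on its cap lies a yellow triangular warning tag with a black rim, 35 mm on the side. May be absent.
- shaker: Pale grey bench orbital shaker, fixed, left or right of the pad; 220 mm wide (y), 280 mm deep (x); origin under its centre at bench height, its front to -x. Key apron in front: 80 mm deep, top 46 mm high. Behind it the housing, 72 mm high, and over that the aluminium platform, 186 x 186 mm, top 92 mm high, centre at x = +45 mm; it stays still in this task.
- nest1 (a point): Shaker nest 1 of 4, 2 x 2 on the platform, 84 mm apart: centre of the floor of a round steel clamp, where a pot's underside rests (94 mm above the bench). Four upright sheet tabs, 26 mm wide, rise 14 mm above this floor, their inner faces 32 mm from the centre towards the shaker's +x, -x, +y and -y. x and y axes as the shaker's.
- nest2 (a point): Shaker nest 2 of 4, 2 x 2 on the platform, 84 mm apart: centre of the floor of a round steel clamp, where a pot's underside rests (94 mm above the bench). Four upright sheet tabs, 26 mm wide, rise 14 mm above this floor, their inner faces 32 mm from the centre towards the shaker's +x, -x, +y and -y. x and y axes as the shaker's.
- nest3 (a point): Shaker nest 3 of 4, 2 x 2 on the platform, 84 mm apart: centre of the floor of a round steel clamp, where a pot's underside rests (94 mm above the bench). Four upright sheet tabs, 26 mm wide, rise 14 mm above this floor, their inner faces 32 mm from the centre towards the shaker's +x, -x, +y and -y. x and y axes as the shaker's.
- nest4 (a point): Shaker nest 4 of 4, 2 x 2 on the platform, 84 mm apart: centre of the floor of a round steel clamp, where a pot's underside rests (94 mm above the bench). Four upright sheet tabs, 26 mm wide, rise 14 mm above this floor, their inner faces 32 mm from the centre towards the shaker's +x, -x, +y and -y. x and y axes as the shaker's.
- tray: Stainless reject tray, fixed, on the pad's other side; 274 x 96 x 22 mm, long side along its x, origin under its centre; walls 3 mm thick. Three open pockets in a row, each 87 x 90 mm inside, centred at x = -90, 0 and +90 mm, y = 0 of the tray's frame; their floor is 3 mm and their rims are 22 mm above the bench.
- key_wake (a joint): The shaker's wake key: plain grey square key, 22 x 22 mm, first from the left as seen from the robot (+y end). Centre of its top face in the shaker's frame: x = -108 mm, y = 80 mm, z = 55 mm when up; press straight down. 0 is up, 0.005 m fully down. Sprung: gives at 1.5 N, fully down at 5 N, rises when let go; a press counts past 3.5 mm (4 N) for 0.1 s.
- key_speed (a joint): The shaker's speed key: plain grey small round key, 20 mm across, second from the left. Centre of its top face in the shaker's frame: x = -108 mm, y = 31 mm, z = 55 mm when up; press straight down. 0 is up, 0.005 m fully down. Sprung: gives at 1.5 N, fully down at 5 N, rises when let go; a press counts past 3.5 mm (4 N) for 0.1 s.
- key_timer (a joint): The shaker's timer key: plain grey oblong key, 13 x 32 mm, third from the left. Centre of its top face in the shaker's frame: x = -108 mm, y = -19 mm, z = 55 mm when up; press straight down. 0 is up, 0.005 m fully down. Sprung: gives at 1.5 N, fully down at 5 N, rises when let go; a press counts past 3.5 mm (4 N) for 0.1 s.
- key_start (a joint): The shaker's start key: plain grey large round key, 34 mm across, fourth from the left (-y end). Centre of its top face in the shaker's frame: x = -108 mm, y = -75 mm, z = 55 mm when up; press straight down. 0 is up, 0.005 m fully down. Sprung: gives at 1.5 N, fully down at 5 N, rises when let go; a press counts past 3.5 mm (4 N) for 0.1 s.
- marker: Bystander: black marker pen, 120 x 12 x 12 mm; origin under its centre. Leave it alone.
- forceps: Bystander: flat steel forceps, 125 x 10 x 7 mm; origin under its centre. Leave it alone.
- slide_box: Bystander: grey slide box with a paper label, 60 x 85 x 28 mm; origin under its centre. Leave it alone.
- oil_bottle: Bystander: small amber oil bottle, 32 mm across, 65 mm high; origin under its centre. Leave it alone.
- timer: Bystander: white square bench timer, 62 x 62 x 20 mm; origin under its centre. Leave it alone.
- tube_stand: Bystander: small black block 50 x 50 x 30 mm with one upright tube, among the pots, 87 mm high in all; origin under its centre. Leave it alone.
Mind the look-alikes: they are no part of the job. What is shaped like the reject1 but green or turquoise is not meant.

How it is judged (in metres and radians):
On the way, in this order (a step that is already met when the one before it is completed fails the run):
1. the wake key is pressed (value of joint key_wake above 0.0035 m), for 0.1 s.
2. every passed pot stands in a shaker nest and every rejected pot in a tray pocket, let go (((horizontal distance between pass1 and nest1 below 0.012 m and z of pass1 in the frame of nest1 below 0.006 m and angle between pass1's own z axis and vertical below 0.15 rad) or (horizontal distance between pass1 and nest2 below 0.012 m and z of pass1 in the frame of nest2 below 0.006 m and angle between pass1's own z axis and vertical below 0.15 rad) or (horizontal distance between pass1 and nest3 below 0.012 m and z of pass1 in the frame of nest3 below 0.006 m and angle between pass1's own z axis and vertical below 0.15 rad) or (horizontal distance between pass1 and nest4 below 0.012 m and z of pass1 in the frame of nest4 below 0.006 m and angle between pass1's own z axis and vertical below 0.15 rad)) and ((horizontal distance between pass2 and nest1 below 0.012 m and z of pass2 in the frame of nest1 below 0.006 m and angle between pass2's own z axis and vertical below 0.15 rad) or (horizontal distance between pass2 and nest2 below 0.012 m and z of pass2 in the frame of nest2 below 0.006 m and angle between pass2's own z axis and vertical below 0.15 rad) or (horizontal distance between pass2 and nest3 below 0.012 m and z of pass2 in the frame of nest3 below 0.006 m and angle between pass2's own z axis and vertical below 0.15 rad) or (horizontal distance between pass2 and nest4 below 0.012 m and z of pass2 in the frame of nest4 below 0.006 m and angle between pass2's own z axis and vertical below 0.15 rad)) and ((horizontal distance between pass3 and nest1 below 0.012 m and z of pass3 in the frame of nest1 below 0.006 m and angle between pass3's own z axis and vertical below 0.15 rad) or (horizontal distance between pass3 and nest2 below 0.012 m and z of pass3 in the frame of nest2 below 0.006 m and angle between pass3's own z axis and vertical below 0.15 rad) or (horizontal distance between pass3 and nest3 below 0.012 m and z of pass3 in the frame of nest3 below 0.006 m and angle between pass3's own z axis and vertical below 0.15 rad) or (horizontal distance between pass3 and nest4 below 0.012 m and z of pass3 in the frame of nest4 below 0.006 m and angle between pass3's own z axis and vertical below 0.15 rad)) and ((horizontal distance between pass4 and nest1 below 0.012 m and z of pass4 in the frame of nest1 below 0.006 m and angle between pass4's own z axis and vertical below 0.15 rad) or (horizontal distance between pass4 and nest2 below 0.012 m and z of pass4 in the frame of nest2 below 0.006 m and angle between pass4's own z axis and vertical below 0.15 rad) or (horizontal distance between pass4 and nest3 below 0.012 m and z of pass4 in the frame of nest3 below 0.006 m and angle between pass4's own z axis and vertical below 0.15 rad) or (horizontal distance between pass4 and nest4 below 0.012 m and z of pass4 in the frame of nest4 below 0.006 m and angle between pass4's own z axis and vertical below 0.15 rad)) and y of reject1 in the frame of tray between -0.025 and 0.025 m and z of each of reject1, reject2, reject3 in the frame of tray below 0.009 m and angle between each of reject1, reject2, reject3's own z axis and vertical below 0.15 rad and (x of reject1 in the frame of tray between -0.1153 and -0.0653 m or x of reject1 in the frame of tray between -0.025 and 0.025 m or x of reject1 in the frame of tray between 0.0653 and 0.1153 m) and y of reject2 in the frame of tray between -0.025 and 0.025 m and (x of reject2 in the frame of tray between -0.1153 and -0.0653 m or x of reject2 in the frame of tray between -0.025 and 0.025 m or x of reject2 in the frame of tray between 0.0653 and 0.1153 m) and y of reject3 in the frame of tray between -0.025 and 0.025 m and (x of reject3 in the frame of tray between -0.1153 and -0.0653 m or x of reject3 in the frame of tray between -0.025 and 0.025 m or x of reject3 in the frame of tray between 0.0653 and 0.1153 m) and contact force between the fingers and pass1 below 0.1 N and contact force between the fingers and pass2 below 0.1 N and contact force between the fingers and pass3 below 0.1 N and contact force between the fingers and pass4 below 0.1 N and contact force between the fingers and reject1 below 0.1 N and contact force between the fingers and reject2 below 0.1 N and contact force between the fingers and reject3 below 0.1 N), for 0.2 s.
3. the speed key is pressed (value of joint key_speed above 0.0035 m), for 0.1 s.
4. the timer key is pressed (value of joint key_timer above 0.0035 m), for 0.1 s.
5. the start key is pressed (value of joint key_start above 0.0035 m), for 0.1 s.
At the end, for the whole second after the job is handed in: Every passed pot stands upright (within 0.15 rad) on the floor of a shaker nest, within 12 mm of its centre, every rejected pot upright on the floor of a reject pocket, within 25 mm of its centre each way, all at rest, and all keys are up (((horizontal distance between pass1 and nest1 below 0.012 m and z of pass1 in the frame of nest1 below 0.006 m and angle between pass1's own z axis and vertical below 0.15 rad) or (horizontal distance between pass1 and nest2 below 0.012 m and z of pass1 in the frame of nest2 below 0.006 m and angle between pass1's own z axis and vertical below 0.15 rad) or (horizontal distance between pass1 and nest3 below 0.012 m and z of pass1 in the frame of nest3 below 0.006 m and angle between pass1's own z axis and vertical below 0.15 rad) or (horizontal distance between pass1 and nest4 below 0.012 m and z of pass1 in the frame of nest4 below 0.006 m and angle between pass1's own z axis and vertical below 0.15 rad)) and ((horizontal distance between pass2 and nest1 below 0.012 m and z of pass2 in the frame of nest1 below 0.006 m and angle between pass2's own z axis and vertical below 0.15 rad) or (horizontal distance between pass2 and nest2 below 0.012 m and z of pass2 in the frame of nest2 below 0.006 m and angle between pass2's own z axis and vertical below 0.15 rad) or (horizontal distance between pass2 and nest3 below 0.012 m and z of pass2 in the frame of nest3 below 0.006 m and angle between pass2's own z axis and vertical below 0.15 rad) or (horizontal distance between pass2 and nest4 below 0.012 m and z of pass2 in the frame of nest4 below 0.006 m and angle between pass2's own z axis and vertical below 0.15 rad)) and ((horizontal distance between pass3 and nest1 below 0.012 m and z of pass3 in the frame of nest1 below 0.006 m and angle between pass3's own z axis and vertical below 0.15 rad) or (horizontal distance between pass3 and nest2 below 0.012 m and z of pass3 in the frame of nest2 below 0.006 m and angle between pass3's own z axis and vertical below 0.15 rad) or (horizontal distance between pass3 and nest3 below 0.012 m and z of pass3 in the frame of nest3 below 0.006 m and angle between pass3's own z axis and vertical below 0.15 rad) or (horizontal distance between pass3 and nest4 below 0.012 m and z of pass3 in the frame of nest4 below 0.006 m and angle between pass3's own z axis and vertical below 0.15 rad)) and ((horizontal distance between pass4 and nest1 below 0.012 m and z of pass4 in the frame of nest1 below 0.006 m and angle between pass4's own z axis and vertical below 0.15 rad) or (horizontal distance between pass4 and nest2 below 0.012 m and z of pass4 in the frame of nest2 below 0.006 m and angle between pass4's own z axis and vertical below 0.15 rad) or (horizontal distance between pass4 and nest3 below 0.012 m and z of pass4 in the frame of nest3 below 0.006 m and angle between pass4's own z axis and vertical below 0.15 rad) or (horizontal distance between pass4 and nest4 below 0.012 m and z of pass4 in the frame of nest4 below 0.006 m and angle between pass4's own z axis and vertical below 0.15 rad)) and y of reject1 in the frame of tray between -0.025 and 0.025 m and z of each of reject1, reject2, reject3 in the frame of tray below 0.009 m and angle between each of reject1, reject2, reject3's own z axis and vertical below 0.15 rad and (x of reject1 in the frame of tray between -0.1153 and -0.0653 m or x of reject1 in the frame of tray between -0.025 and 0.025 m or x of reject1 in the frame of tray between 0.0653 and 0.1153 m) and y of reject2 in the frame of tray between -0.025 and 0.025 m and (x of reject2 in the frame of tray between -0.1153 and -0.0653 m or x of reject2 in the frame of tray between -0.025 and 0.025 m or x of reject2 in the frame of tray between 0.0653 and 0.1153 m) and y of reject3 in the frame of tray between -0.025 and 0.025 m and (x of reject3 in the frame of tray between -0.1153 and -0.0653 m or x of reject3 in the frame of tray between -0.025 and 0.025 m or x of reject3 in the frame of tray between 0.0653 and 0.1153 m) and linear speed of each of pass1, pass2, pass3, pass4, reject1, reject2, reject3 below 0.02 m/s and value of joint each of key_wake, key_speed, key_timer, key_start below 0.0015 m); the robot touches nothing.
It fails at once if two keys pressed at once (value of joint each of key_wake, key_speed above 0.0025 m or value of joint each of key_wake, key_timer above 0.0025 m or value of joint each of key_wake, key_start above 0.0025 m or value of joint each of key_speed, key_timer above 0.0025 m or value of joint each of key_speed, key_start above 0.0025 m or value of joint each of key_timer, key_start above 0.0025 m).
It fails at once if the shaker started with none of the passed pots on it (value of joint key_start above 0.0035 m and distance between each of pass1, pass2, pass3, pass4 and shaker above 0.2 m).
It fails at once if a bystander moved by more than 4 cm (distance of any of marker, forceps, slide_box, oil_bottle, timer, tube_stand from where it was at the start of the episode above 0.04 m).
Of pass1, pass2, pass3, pass4 only 3 to 4 are there at a start; the rules pass over those that are not, and their reading is None.
Of reject1, reject2, reject3 only 2 to 3 are there at a start; the rules pass over those that are not, and their reading is None.
At some moment in a run one of pass1, pass2, pass3, pass4, reject1, reject2, reject3 may be knocked a few centimetres aside while the robot is not near it.
It also fails if it takes over 192 s, if anything falls off the work surface, if the arm or the gripper's body presses on something with over 40 N, if the wrist force passes 120 N, or if a joint passes its speed limit or range.

## Working session

There is one attempt and no reset: what is moved stays moved. The work goes in short steps, Python scripts to look and compute and a tool call to move; the robot and the scene stay as the last step left them, time stands still between calls to the robot, and variables do not carry over. Pictures are saved under pics/ and viewed, at most 14 in all, crops included, and the job is handed in when it is done.

Besides the shell and the picture viewer there is one more tool, called after "Call:" in YAML: its name, and indented under it one key for each argument. move_arm: Moves the arm, as the interface text tells. Its arguments: {"type":"object","properties":{"series":{"type":"string"},"force":{"type":"number"}},"required":["series"]}

```bash
mkdir -p pics; ls
cat > h.py <<'E'
import numpy as np, cv2
from rig import observe, optics, order, spotter
def cam(n):
    d=optics.get_image(n); R,_=cv2.Rodrigues(np.array(d["rvec"],float)); return d["pixels"],np.array(d["camera_matrix"]),R,np.array(d["tvec"],float).ravel()
def ray(u,v,z,K,R,t):
    d=R.T@np.linalg.solve(K,[u,v,1.]); o=-R.T@t; return o+d*(z-o[2])/d[2]
def proj(p,K,R,t):
    q=K@(R@np.array(p)+t); return q[:2]/q[2]
E
python3 - <<'E'
from h import *
s=observe(); print({k:np.round(v,3).tolist() for k,v in s.items()})
for n in("top","scene"):
    p,K,R,t=cam(n); cv2.imwrite(f"pics/{n}0.png",p); print(n,K.round(1).tolist(),(-R.T@t).round(3))
    for th in ("pass1","reject1","shaker","tray","tube_stand","nest1","key_wake","key_start"):
        for f in ("mark_of",):
            try: print(th,[(np.round(r["point"],3).tolist(),round(r["score"],2)) for r in getattr(spotter,f)(th,n)])
            except Exception as e: print(th,e)
E
```

```text
pics
{'time_s': 0.0, 'q': [-85.503, 21.84, 74.386, -0.0, 83.859, -12.334], 'qvel': [-0.091, -0.088, -0.114, -0.0, 0.009, 0.116], 'joint_efforts': [0.0, -44.846, -23.128, -0.0, 0.005, 0.0], 'position': [0.159, -0.526, 0.231], 'tool_rot': [[0.957, 0.29, -0.0], [0.29, -0.957, 0.001], [0.0, -0.001, -1.0]], 'ft_force': [-0.271, 1.121, -0.679], 'wrist_torque': [-0.01, -0.025, 0.051], 'gripper_force': 0.0, 'grip_width': 0.085}
top [[458.0, 0.0, 310.6], [0.0, 458.0, 241.1], [0.0, 0.0, 1.0]] [0.498 0.061 1.156]
pass1 [([0.435, 0.057, 0.004], 0.78), ([0.531, 0.276, -0.001], 0.73), ([0.43, -0.041, 0.005], 0.56), ([0.521, 0.054, 0.002], 0.55)]
reject1 [([0.738, 0.233, -0.001], 0.97), ([0.676, 0.055, -0.001], 0.81), ([0.516, -0.043, -0.001], 0.81), ([0.786, -0.183, -0.0], 0.68)]
shaker [([0.51, -0.283, 0.001], 0.66)]
tray [([0.532, 0.274, 0.001], 0.86)]
tube_stand [([0.594, -0.039, 0.001], 0.84), ([0.436, 0.057, 0.007], 0.45)]
nest1 [([0.597, -0.243, 0.095], 0.89), ([0.51, -0.331, 0.094], 0.67), ([0.511, -0.243, 0.091], 0.6), ([0.595, -0.325, 0.093], 0.59)]
key_wake it knows: forceps, marker, nes
[... 283 characters left out ...]
.434, 0.056, -0.001], 0.83), ([0.513, 0.056, 0.002], 0.75), ([0.434, -0.043, 0.001], 0.59)]
reject1 [([0.522, -0.048, 0.0], 0.93), ([0.74, 0.235, -0.0], 0.91), ([0.786, -0.182, 0.001], 0.77), ([0.677, 0.054, 0.004], 0.59)]
shaker [([0.51, -0.288, 0.003], 0.97)]
tray [([0.535, 0.269, -0.002], 0.96)]
tube_stand [([0.595, -0.041, 0.002], 0.8)]
nest1 [([0.592, -0.324, 0.092], 0.91), ([0.594, -0.245, 0.094], 0.89), ([0.507, -0.325, 0.091], 0.76), ([0.514, -0.245, 0.095], 0.72)]
key_wake it knows: forceps, marker, nest, oil_bottle, pass, reject, shaker, slide_box, timer, tray, tube_stand
key_start it knows: forceps, marker, nest, oil_bottle, pass, reject, shaker, slide_box, timer, tray, tube_stand
```

View pics/top0.png

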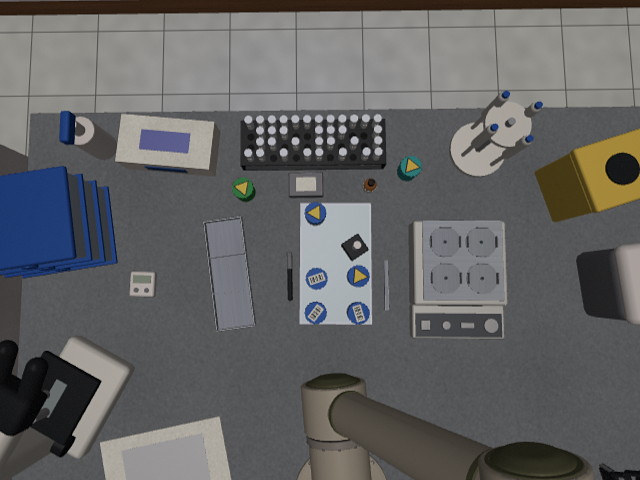

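View pics/scene0.png

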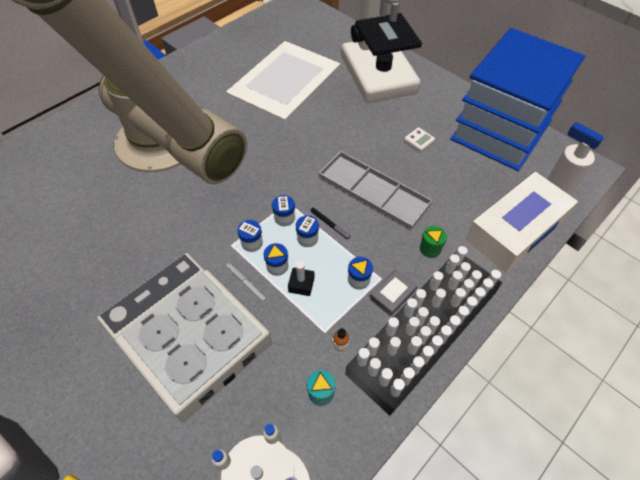

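Both views agree. Passed pots are at top px (317,279), (316,312) and (358,312), and blue rejects at (315,213) and (358,276). The look-alikes are the green (243,188) and teal (411,167) pots with triangles, off the pad, so I'll ignore them. Next I'll refine these positions by pixels.

```bash
cat >> h.py <<'E'
def caps(n,zs=(0.051,)):
    p,K,R,t=cam(n); h=cv2.cvtColor(p,cv2.COLOR_BGR2HSV)
    m=cv2.inRange(h,(105,120,50),(130,255,255))
    return p,K,R,t,m
E
python3 - <<'E'
from h import *
p,K,R,t,m=caps("top")
cs,_=cv2.findContours(m,cv2.RETR_EXTERNAL,cv2.CHAIN_APPROX_NONE)
for c in cs:
    hl=cv2.convexHull(c); a=cv2.contourArea(hl)
    if 250<a<900:
        (u,v),r=cv2.minEnclosingCircle(hl); x,y,w,hh=cv2.boundingRect(hl)
        M=cv2.moments(hl); print("cap",(round(u),round(v)),round(a),ray(M['m10']/M['m00'],M['m01']/M['m00'],0.056,K,R,t).round(4),(w,hh))
# mask-based rects
for th in("shaker","tray"):
    r=spotter.cut_out(th,"top")[0]; mk=r["pixels"].astype(np.uint8)
    c=max(cv2.findContours(mk,cv2.RETR_EXTERNAL,cv2.CHAIN_APPROX_NONE)[0],key=cv2.contourArea)
    b=cv2.boxPoints(cv2.minAreaRect(c)); z=0.022 if th=="tray" else .072
    w=np.array([ray(*q,z,K,R,t) for q in b]); print(th,b.round(0).tolist(),w.round(3).tolist(),w.mean(0).round(4),[round(float(np.linalg.norm(w[i]-w[i-1])),3) for i in range(4)],(np.degrees(np.arctan2(*(w[1]-w[0])[[1,0]]))).round(2))
def crop(name,cx,cy,s,f,pts):
    M=np.array([[f,0,-f*(cx-s)],[0,f,-f*(cy-s)]],float); im=cv2.warpAffine(p,M,(int(2*s*f),int(2*s*f)),flags=cv2.INTER_CUBIC)
    for q in pts:
        u=(np.array(proj(q,K,R,t))-[cx-s,cy-s])*f; cv2.drawMarker(im,(int(u[0]),int(u[1])),(0,0,255),cv2.MARKER_CROSS,12,1)
    return im
S=np.array([.51,-.2855,0]); keys=[S+[-.108,y,.055] for y in(.08,.031,-.019,-.075)]
nests=[S+[.045+a,b,.094] for a in(-.042,.042) for b in(-.042,.042)]
a=crop("s",460,280,65,4.5,keys+nests)
T=np.array([.533,.272,0]); 
b=crop("t",230,274,65,3.3,[T])
c=crop("p",335,270,75,4,[])
cv2.imwrite("pics/sh1.png",a); cv2.imwrite("pics/tr1.png",b);cv2.imwrite("pics/pots1.png",c)
E
```

```text
cap (358, 312) 347 [ 0.4326 -0.0436  0.056 ] (21, 22)
cap (315, 313) 344 [0.4338 0.0577 0.056 ] (22, 22)
cap (316, 278) 322 [0.5146 0.055  0.056 ] (21, 21)
cap (358, 276) 332 [ 0.5197 -0.0453  0.056 ] (21, 21)
cap (316, 213) 335 [0.6732 0.056  0.056 ] (21, 22)
cap (66, 126) 294 [0.8963 0.6756 0.056 ] (12, 32)
shaker [[408.0, 220.0], [506.0, 219.0], [507.0, 338.0], [409.0, 339.0]] [[0.651, -0.165, 0.072], [0.651, -0.397, 0.072], [0.372, -0.387, 0.072], [0.371, -0.16, 0.072]] [ 0.511  -0.2773  0.072 ] [0.28, 0.232, 0.28, 0.227] -89.89
tray [[203.0, 221.0], [242.0, 216.0], [255.0, 328.0], [216.0, 332.0]] [[0.661, 0.337, 0.022], [0.672, 0.238, 0.022], [0.396, 0.204, 0.022], [0.386, 0.301, 0.022]] [0.5287 0.2702 0.022 ] [0.277, 0.1, 0.277, 0.098] -83.78
```

View pics/sh1.png

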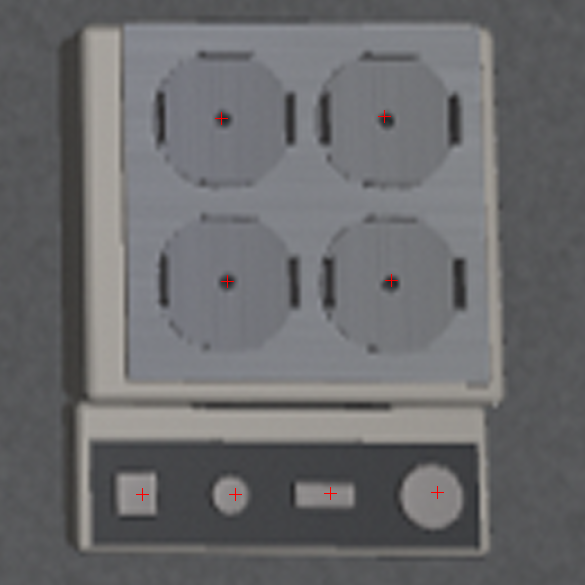

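View pics/pots1.png

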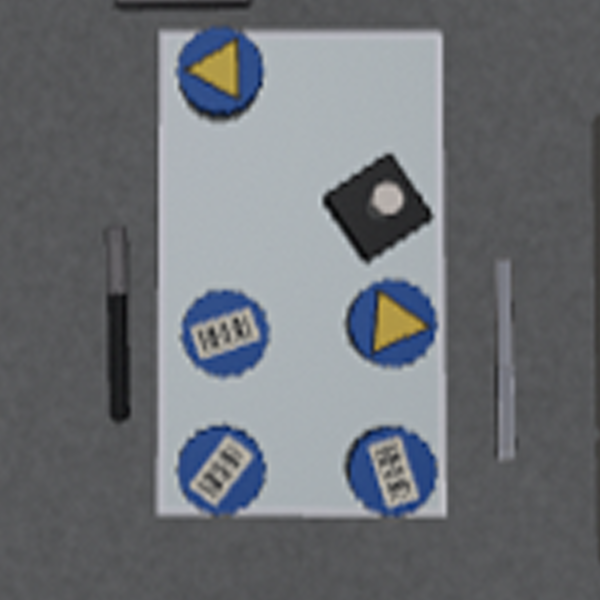

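The crop confirms the choice: white bars on (222,333), (222,470) and (391,470), triangles on (220,72) and (391,323). The predicted nests match in the shaker crop, and the keys sit about 2.5 mm further towards +y (slight yaw). First move: shut the gripper and go over the wake key.

Call:
move_arm:
  series: "32.6 -23.9 5 17 -1;32.6 -23.9 5 17 -1;32.6 -23.9 5 17 -1;32.6 -23.9 5 17 -1;32.6 -23.9 5 17 -1;32.6 -23.9 5 17 -1;32.6 -23.9 5 17 -1;32.6 -23.9 5 17 -1"
  force: 40

```text
time_s: 1.85
position: [0.4028, -0.2016, 0.1812]
tool_rot: [[1.0, 0.001, -0.0], [0.001, -1.0, 0.0], [-0.0, -0.0, -1.0]]
ft_force: [1.2, -0.0, 0.6]
grip_width: 0.0002
gripper_force: 0.0
```

Call:
move_arm:
  series: "0 0.1 6 0 -1;0 0.1 11 0 -1;0 0.1 12.3 0 -1;0 0.1 12.9 0 -1;0 0.1 13.1 0 -1;0 0.1 13.1 0 -1;0 0.1 13.1 0 -1"

```text
time_s: 2.72
position: [0.4026, -0.2049, 0.0513]
tool_rot: [[1.0, -0.003, 0.002], [-0.003, -1.0, -0.002], [0.002, 0.002, -1.0]]
ft_force: [-1.0, -1.9, 3.5]
grip_width: -0.0001
gripper_force: 2.0
```

Call:
move_arm:
  series: "0 0 0.2 0 -1;0 0 0.2 0 -1;0 0 0.2 0 -1"

```text
time_s: 3.1
position: [0.4027, -0.2049, 0.0498]
tool_rot: [[1.0, -0.003, 0.002], [-0.003, -1.0, -0.002], [0.002, 0.002, -1.0]]
ft_force: [-4.8, -0.3, 19.4]
grip_width: 0.0002
gripper_force: 10.0
```

Call:
move_arm:
  series: "0 0 -6 0 -1;0 0 -12 0 1;3 -8 -14 0 1;3 -15.9 -14 0 1;3 -15.9 -14 0 1;3 -15.9 -10 0 1;3 -15.9 -6 0 1;3 -15.9 -6 0 1"

```text
time_s: 4.1
position: [0.4314, -0.0446, 0.1068]
tool_rot: [[1.0, -0.003, -0.005], [-0.003, -1.0, 0.002], [-0.005, -0.002, -1.0]]
ft_force: [-0.4, -0.6, 0.1]
grip_width: 0.0853
gripper_force: 0.0
```

```bash
cat >> h.py <<'E'
def potcaps():
    p,K,R,t,m=caps("top"); out=[]
    for c in cv2.findContours(m,cv2.RETR_EXTERNAL,cv2.CHAIN_APPROX_NONE)[0]:
        hl=cv2.convexHull(c); M=cv2.moments(hl)
        if 150<M['m00']<900:
            u,v=M['m10']/M['m00'],M['m01']/M['m00']; out.append((round(u),round(v),round(M['m00']),ray(u,v,.056,K,R,t).round(4)[:2].tolist(),ray(u,v,.148,K,R,t).round(4)[:2].tolist()))
    return p,out
E
python3 - <<'E'
from h import *
p,o=potcaps(); print(*o,sep="\n"); s=observe(); print(s["position"],s["grip_width"])
E
```

```text
(315, 312, 344, [0.4338, 0.0577], [0.4392, 0.058])
(316, 278, 322, [0.5147, 0.055], [0.5133, 0.0555])
(358, 276, 332, [0.5197, -0.0453], [0.5179, -0.0364])
(315, 213, 335, [0.6732, 0.056], [0.6586, 0.0565])
(64, 126, 296, [0.8963, 0.6755], [0.863, 0.6241])
[ 0.43240238 -0.04509971  0.10831192] 0.08519362698099932
```

Call:
move_arm:
  series: "0 -0.1 5 0 1;0 -0.1 8.1 0 1;0 -0.1 8.1 0 1;0 -0.1 8.1 0 -1;0 -0.1 8.1 0 -1;0 -0.1 8.1 0 -1;0 -0.1 8.1 0 -1;0 -0.1 8.1 0 -1"
  force: 30

```text
time_s: 5.15
position: [0.4335, -0.0447, 0.029]
tool_rot: [[1.0, -0.003, 0.003], [-0.003, -1.0, -0.001], [0.003, 0.001, -1.0]]
ft_force: [-1.4, 0.3, 9.5]
grip_width: 0.0514
gripper_force: 29.5
```

Call:
move_arm:
  series: "0 0 -6 0 -1;0 0 -12 0 -1;0 0 -18 0 -1;4 5 -20 0 -1;8 10 -20 0 -1;12.2 15 -20 0 -1;16.4 19.9 -20 0 -1;16.4 19.9 -20 0 -1"

```text
time_s: 6.15
position: [0.5969, -0.2464, 0.2266]
tool_rot: [[1.0, -0.005, -0.0], [-0.005, -1.0, 0.0], [-0.0, -0.0, -1.0]]
ft_force: [-0.4, -0.4, -1.8]
grip_width: 0.0512
gripper_force: 32.6
```

```bash
cat >> h.py <<'E'
def look(n,f):
    p=cam(n)[0]; cv2.imwrite(f,p); s=observe(); print(s["position"].round(4) if hasattr(s["position"],'round') else s["position"],round(s["grip_width"],4))
E
python3 -c "
from h import *
look('wrist','pics/w1.png')"
```

```text
[ 0.5967 -0.2458  0.2268] 0.0509
```

Call:
move_arm:
  series: "0 -0.2 5 0 -1;0 -0.2 8.5 0 -1;0 -0.2 9.8 0 -1;0 -0.2 10.2 0 -1;0 -0.2 10.4 0 -1;0 -0.2 10.4 0 -1"

```text
time_s: 6.95
position: [0.5963, -0.2419, 0.1244]
tool_rot: [[1.0, -0.003, 0.002], [-0.003, -1.0, -0.001], [0.002, 0.001, -1.0]]
ft_force: [0.1, 0.5, -1.2]
grip_width: 0.0512
gripper_force: 32.6
```

Not touching yet (0.124), so I'll go down 3 mm more and release.

Call:
move_arm:
  series: "0 0 0.2 0 -1;0 0 0.3 0 -1;0 0 0.3 0 -1"

```text
time_s: 7.32
position: [0.5961, -0.2419, 0.1211]
tool_rot: [[1.0, -0.003, 0.001], [-0.003, -1.0, -0.0], [0.001, 0.0, -1.0]]
ft_force: [-2.3, 0.7, 5.6]
grip_width: 0.0511
gripper_force: 33.0
```

Call:
move_arm:
  series: "0 0 0 0 0.6;0 0 0 0 0.6;0 0 0 0 0.6;0 0 -6 0 0.6;0 0 -11 0 1;-4 -6 -11 0 1;-8 -12 -11 0 1;-12 -18 -11 0 1"

```text
time_s: 8.32
position: [0.4911, -0.084, 0.2303]
tool_rot: [[1.0, -0.003, 0.0], [-0.003, -1.0, 0.0], [0.0, -0.0, -1.0]]
ft_force: [0.9, -0.3, 0.5]
grip_width: 0.0854
gripper_force: 0.0
```

Run:
```python
from h import *
p,o=potcaps(); print(*o,sep="\n"); s=observe(); print(s["position"],s["grip_width"])
cv2.imwrite("pics/t2.png",p)
p=cam("scene")[0]; cv2.imwrite("pics/s2.png",p[160:440,60:420])
```

```text
(315, 312, 344, [0.4338, 0.0578], [0.4392, 0.0581])
(316, 278, 322, [0.5146, 0.055], [0.5133, 0.0555])
(357, 273, 230, [0.5252, -0.042], [0.5229, -0.0333])
(450, 240, 428, [0.6034, -0.2687], [0.5946, -0.2411])
(315, 213, 335, [0.6732, 0.056], [0.6586, 0.0565])
(64, 126, 296, [0.8963, 0.6755], [0.863, 0.6241])
[ 0.48673881 -0.07843263  0.23028288] 0.08531345371940832
```

View pics/s2.png

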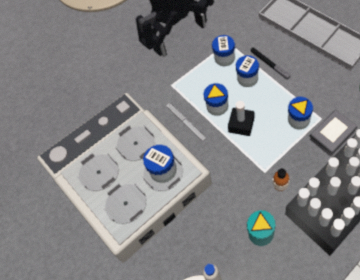

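The first pot stands upright in its nest, at crop px (158,160). Next is pass at (0.434, 0.058).

Call:
move_arm:
  series: "-2.6 -6 0 0 1;-5.3 -12 0 0 1;-5.3 -13.6 4 0 1;-5.3 -13.6 9 0 1;-5.3 -13.6 12 0 1;-5.3 -13.6 12 0 1"

```text
time_s: 9.18
position: [0.4393, 0.0506, 0.1091]
tool_rot: [[1.0, -0.003, -0.004], [-0.003, -1.0, 0.001], [-0.004, -0.001, -1.0]]
ft_force: [0.4, -0.4, -0.7]
grip_width: 0.0856
gripper_force: 0.0
```

Call:
move_arm:
  series: "-0.5 -0.7 3 0 1;-0.5 -0.7 7 0 1;-0.5 -0.7 8.1 0 1;-0.5 -0.7 8.1 0 1;-0.5 -0.7 8.1 0 -1;-0.5 -0.7 8.1 0 -1;-0.5 -0.7 8.1 0 -1;-0.5 -0.7 8.1 0 -1"
  force: 30

```text
time_s: 10.18
position: [0.4355, 0.0576, 0.0304]
tool_rot: [[1.0, -0.003, 0.002], [-0.003, -1.0, -0.0], [0.002, 0.0, -1.0]]
ft_force: [-1.4, -0.1, 8.3]
grip_width: 0.0512
gripper_force: 29.8
```

Call:
move_arm:
  series: "0 0 -6 0 -1;0 0 -12 0 -1;0 0 -18 0 -1;0 5 -20.5 0 -1;2 11 -20.5 0 -1;4 17 -20.5 0 -1;6 23 -20.5 0 -1;8 29 -20.5 0 -1"

```text
time_s: 11.18
position: [0.5132, -0.2317, 0.2349]
tool_rot: [[1.0, -0.003, 0.001], [-0.003, -1.0, -0.0], [0.001, 0.0, -1.0]]
ft_force: [0.7, 1.2, -0.6]
grip_width: 0.0513
gripper_force: 32.4
```

Call:
move_arm:
  series: "4 4.5 0 0 -1;8.2 9.5 0 0 -1;8.2 9.5 0 0 -1;8.2 9.5 0 0 -1"

```text
time_s: 11.68
position: [0.5945, -0.3245, 0.2343]
tool_rot: [[1.0, -0.003, -0.001], [-0.003, -1.0, 0.001], [-0.001, -0.001, -1.0]]
ft_force: [-0.4, -0.1, -0.6]
grip_width: 0.0513
gripper_force: 32.3
```

Call:
move_arm:
  series: "0.4 0.3 5 0 -1;0.4 0.3 9 0 -1;0.4 0.3 10.5 0 -1;0.4 0.3 11 0 -1;0.4 0.3 11.3 0 -1;0.4 0.3 11.3 0 -1"

```text
time_s: 12.42
position: [0.5991, -0.3281, 0.1226]
tool_rot: [[1.0, -0.003, 0.002], [-0.003, -1.0, -0.001], [0.002, 0.001, -1.0]]
ft_force: [0.1, 0.6, 0.5]
grip_width: 0.0507
gripper_force: 32.3
```

Call:
move_arm:
  series: "0 0 0.2 0 -1;0 0 0.2 0 -1;0 0 0.2 0 0.6;0 0 0.2 0 0.6;0 0 0.2 0 0.6;0 0 -5 0 0.6;0 0 -11 0 0.8;0 0 -11.5 0 1"

```text
time_s: 13.42
position: [0.5999, -0.3287, 0.2416]
tool_rot: [[1.0, -0.003, 0.007], [-0.003, -1.0, -0.006], [0.007, 0.006, -1.0]]
ft_force: [-0.1, 0.5, -0.7]
grip_width: 0.0855
gripper_force: 0.0
```

Call:
move_arm:
  series: "-2 -6 0 0 1;-4 -12 0 0 1;-6 -18 0 0 1;-8 -23 0 0 1;-8 -29 0 0 1;-8 -34 0 0 1;-8 -38.2 0 0 1;-8 -38.2 0 0 1"

```text
time_s: 14.42
position: [0.5193, 0.0566, 0.2356]
tool_rot: [[1.0, 0.001, -0.001], [0.001, -1.0, 0.0], [-0.001, -0.0, -1.0]]
ft_force: [-0.9, -0.5, 0.2]
grip_width: 0.0852
gripper_force: 0.0
```

Run:
```python
from h import *
p,o=potcaps(); print(*o,sep="\n"); s=observe(); print(s["position"],s["grip_width"])
```

```text
(450, 240, 430, [0.6034, -0.2686], [0.5946, -0.241])
(489, 238, 430, [0.6074, -0.3629], [0.5983, -0.3274])
(315, 213, 335, [0.6732, 0.056], [0.6586, 0.0565])
(64, 126, 296, [0.8962, 0.6755], [0.8629, 0.6241])
[0.51955213 0.05517942 0.23564952] 0.08522294960213891
```

Call:
move_arm:
  series: "-0.5 0 6 0 1;-0.5 0 12 0 1;-0.5 0 17 0 1;-0.5 0 20.7 0 1;-0.5 0 20.7 0 1;-0.5 0 20.7 0 -1;-0.5 0 20.7 0 -1;-0.5 0 20.7 0 -1"
  force: 30

```text
time_s: 15.48
position: [0.5158, 0.054, 0.0311]
tool_rot: [[1.0, -0.003, 0.003], [-0.003, -1.0, -0.001], [0.003, 0.001, -1.0]]
ft_force: [-0.6, -1.5, 5.3]
grip_width: 0.0512
gripper_force: 30.6
```

Call:
move_arm:
  series: "0 0 0 0 -1;0 0 -6 0 -1;0 0 -12 0 -1;0 0 -18 0 -1;0 5 -20.5 0 -1;0 11 -20.5 0 -1;0 17 -20.5 0 -1;0 23 -20.5 0 -1"

```text
time_s: 16.48
position: [0.5138, -0.1775, 0.2356]
tool_rot: [[1.0, -0.003, 0.002], [-0.003, -1.0, -0.001], [0.002, 0.001, -1.0]]
ft_force: [0.2, -1.0, -0.8]
grip_width: 0.0516
gripper_force: 32.3
```

Call:
move_arm:
  series: "0 3.5 0 0 -1;0 6.8 0 0 -1;0 6.8 0 0 -1;0 6.8 0 0 -1"

```text
time_s: 16.98
position: [0.5139, -0.2431, 0.2349]
tool_rot: [[1.0, -0.003, 0.001], [-0.003, -1.0, -0.0], [0.001, 0.0, -1.0]]
ft_force: [-0.4, 0.9, -0.3]
grip_width: 0.0511
gripper_force: 32.3
```

Call:
move_arm:
  series: "0 0 5 0 -1;0 0 9 0 -1;0 0 10.5 0 -1;0 0 11 0 -1;0 0 11.3 0 -1;0 0 11.3 0 -1"

```text
time_s: 17.73
position: [0.5147, -0.2439, 0.1231]
tool_rot: [[1.0, -0.003, 0.003], [-0.003, -1.0, -0.002], [0.003, 0.002, -1.0]]
ft_force: [-1.1, 0.9, 5.7]
grip_width: 0.0512
gripper_force: 32.7
```

Contact made. Release and go to reject R2 (0.5197, -0.0453).

Call:
move_arm:
  series: "0 0 0 0 0.6;0 0 0 0 0.6;0 0 0 0 0.6;0 0 -5 0 0.6;0 0 -11 0 0.8;0 -6 -11 0 1;0.2 -12 -11 0 1;0.3 -17 -11 0 1"

```text
time_s: 18.73
position: [0.5173, -0.0718, 0.2315]
tool_rot: [[1.0, -0.003, 0.0], [-0.003, -1.0, 0.0], [0.0, -0.0, -1.0]]
ft_force: [0.9, 0.4, 0.6]
grip_width: 0.0856
gripper_force: 0.0
```

Call:
move_arm:
  series: "0.3 -3.1 0 0 1;0.3 -3.1 0 0 1;0.3 -3.1 0 0 1"

```text
time_s: 19.1
position: [0.5206, -0.0434, 0.2313]
tool_rot: [[1.0, -0.003, -0.0], [-0.003, -1.0, -0.0], [-0.0, 0.0, -1.0]]
ft_force: [-0.1, -0.3, 0.2]
grip_width: 0.0852
gripper_force: 0.0
```

Run:
```python
from h import *
p,o=potcaps(); print(*o,sep="\n"); s=observe(); print(s["position"],s["grip_width"])
print([(np.round(r["point"],3).tolist(),round(r["score"],2)) for r in spotter.mark_of("reject1","scene")])
p=cam("scene")[0]; cv2.imwrite("pics/s3.png",p[160:440,60:460])
```

```text
(452, 277, 440, [0.5156, -0.2707], [0.5141, -0.2429])
(450, 240, 433, [0.6035, -0.2684], [0.5946, -0.2408])
(489, 238, 438, [0.6073, -0.3624], [0.5981, -0.327])
(315, 213, 335, [0.6732, 0.056], [0.6586, 0.0565])
(64, 126, 296, [0.8962, 0.6755], [0.8629, 0.6241])
[ 0.52064796 -0.0436828   0.23124595] 0.08541335854190045
[([0.787, -0.182, -0.003], 0.87), ([0.679, 0.056, 0.002], 0.78), ([0.736, 0.234, 0.002], 0.76), ([0.521, -0.043, -0.001], 0.74), ([0.754, 0.084, 0.001], 0.21)]
```

View pics/s3.png

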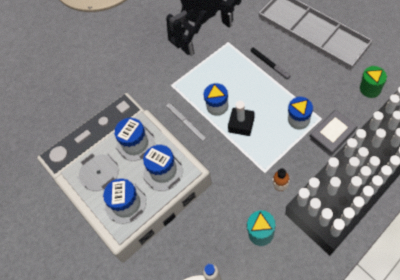

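The three passed pots stand in nests at crop px (130,130), (158,158) and (120,195). Rejects are next.

Call:
move_arm:
  series: "-0.1 0.1 6 0 1;-0.1 0.1 12 0 1;-0.1 0.1 17 0 1;-0.1 0.1 20.2 0 1;-0.1 0.1 20.2 0 1;-0.1 0.1 20.2 0 -1;-0.1 0.1 20.2 0 -1;-0.1 0.1 20.2 0 -1"
  force: 30

```text
time_s: 20.25
position: [0.5204, -0.0441, 0.031]
tool_rot: [[1.0, -0.003, 0.003], [-0.003, -1.0, -0.001], [0.003, 0.001, -1.0]]
ft_force: [-1.3, 0.3, 5.4]
grip_width: 0.0512
gripper_force: 30.5
```

Call:
move_arm:
  series: "0 0 0 0 -1;0 0 -6 0 -1;0 0 -12 0 -1;0.2 -6 -12 0 -1;0.5 -12 -12 0 -1;0.8 -18 -12 0 -1;1 -24 -12 0 -1;1.2 -30 -12 0 -1"

```text
time_s: 21.25
position: [0.5324, 0.2582, 0.1505]
tool_rot: [[1.0, -0.003, 0.002], [-0.003, -1.0, 0.0], [0.002, -0.0, -1.0]]
ft_force: [0.7, -0.7, -0.8]
grip_width: 0.0511
gripper_force: 32.5
```

Call:
move_arm:
  series: "0 -1.6 0 0 -1;0 -1.6 0 0 -1;0 -1.6 0 0 -1"

```text
time_s: 21.62
position: [0.5327, 0.2708, 0.1496]
tool_rot: [[1.0, -0.004, 0.0], [-0.004, -1.0, -0.0], [0.0, 0.0, -1.0]]
ft_force: [-0.0, -0.7, -0.6]
grip_width: 0.0511
gripper_force: 32.4
```

Call:
move_arm:
  series: "0 0 5 0 -1;0 0 9.5 0 -1;0 0 11 0 -1;0 0 11.6 0 -1;0 0 11.8 0 -1;0 0 11.8 0 -1"

```text
time_s: 22.38
position: [0.5331, 0.2723, 0.0325]
tool_rot: [[1.0, -0.003, 0.002], [-0.003, -1.0, 0.001], [0.002, -0.001, -1.0]]
ft_force: [-0.0, -1.4, -1.4]
grip_width: 0.0508
gripper_force: 32.4
```

Call:
move_arm:
  series: "0 0 0.2 0 -1;0 0 0.2 0 -1;0 0 0.2 0 0.6;0 0 0.2 0 0.6;0 0 0.2 0 0.6;0 0 -6 0 0.6;0 0 -12 0 1;0 0 -12 0 1"

```text
time_s: 23.38
position: [0.5344, 0.2729, 0.1561]
tool_rot: [[1.0, -0.003, 0.009], [-0.003, -1.0, 0.003], [0.009, -0.003, -1.0]]
ft_force: [0.1, 0.4, -0.3]
grip_width: 0.0854
gripper_force: 0.0
```

Call:
move_arm:
  series: "3.5 5.4 0 0 1;7 10.8 0 0 1;10.5 16.2 0 0 1;14 21.6 0 0 1;14 21.6 0 0 1;14 21.6 0 0 1"

```text
time_s: 24.12
position: [0.6715, 0.0558, 0.1501]
tool_rot: [[1.0, -0.004, -0.002], [-0.004, -1.0, 0.0], [-0.002, -0.0, -1.0]]
ft_force: [-0.3, 0.1, -0.3]
grip_width: 0.0855
gripper_force: 0.0
```

Run:
```python
from h import *
p,o=potcaps(); print(*o,sep="\n"); s=observe(); print(s["position"],s["grip_width"])
print([(np.round(r["point"],3).tolist(),round(r["score"],2)) for r in spotter.mark_of("reject1","scene")])
```

```text
(452, 277, 440, [0.5155, -0.2706], [0.5141, -0.2429])
(226, 272, 358, [0.5324, 0.2719], [0.5296, 0.2543])
(450, 240, 431, [0.6035, -0.2686], [0.5947, -0.241])
(489, 238, 428, [0.6075, -0.3631], [0.5983, -0.3276])
(315, 217, 181, [0.6631, 0.0559], [0.6493, 0.0563])
(64, 126, 295, [0.8963, 0.6755], [0.863, 0.6241])
[0.67123095 0.05677304 0.15060198] 0.08559304635456895
[([0.786, -0.182, -0.003], 0.86), ([0.518, -0.046, 0.001], 0.84), ([0.677, 0.056, 0.002], 0.75), ([0.735, 0.238, 0.001], 0.65)]
```

Call:
move_arm:
  series: "0.2 0 6 0 1;0.2 0 10 0 1;0.2 0 12.1 0 1;0.2 0 12.1 0 1;0.2 0 12.1 0 -1;0.2 0 12.1 0 -1;0.2 0 12.1 0 -1;0.2 0 12.1 0 -1"
  force: 30

```text
time_s: 25.22
position: [0.6745, 0.0561, 0.032]
tool_rot: [[1.0, -0.003, 0.003], [-0.003, -1.0, 0.0], [0.003, -0.0, -1.0]]
ft_force: [-1.1, 1.5, 6.8]
grip_width: 0.0509
gripper_force: 30.9
```

Call:
move_arm:
  series: "0 0 -6 0 -1;0 0 -12 0 -1;-1.4 -5.7 -12 0 -1;-2.8 -11.4 -12 0 -1;-4.2 -17 -12 0 -1;-5.4 -22.6 -12 0 -1;-5.4 -22.6 -12 0 -1;-5.4 -22.6 -12 0 -1"

```text
time_s: 26.22
position: [0.6206, 0.2817, 0.1504]
tool_rot: [[1.0, -0.003, 0.0], [-0.003, -1.0, -0.0], [0.0, 0.0, -1.0]]
ft_force: [-0.6, -0.1, -1.4]
grip_width: 0.0509
gripper_force: 32.0
```

Call:
move_arm:
  series: "0 0 5 0 -1;0 0 9.5 0 -1;0 0 11 0 -1;0 0 11.6 0 -1;0 0 11.9 0 -1;0 0 11.9 0 -1"

```text
time_s: 26.98
position: [0.6215, 0.282, 0.033]
tool_rot: [[1.0, -0.003, 0.003], [-0.003, -1.0, 0.001], [0.003, -0.001, -1.0]]
ft_force: [-0.2, 0.1, 2.5]
grip_width: 0.0509
gripper_force: 32.2
```

Call:
move_arm:
  series: "0 0 0 0 0.6;0 0 0 0 0.6;0 0 0 0 0.6;0 0 -6 0 0.6;0 0 -12 0 1;0 0 -18 0 0;-4 4 -20 0 -1;-8 8 -20 0 -1"

```text
time_s: 27.98
position: [0.5399, 0.2015, 0.2331]
tool_rot: [[1.0, -0.002, 0.004], [-0.002, -1.0, 0.001], [0.004, -0.001, -1.0]]
ft_force: [0.8, -1.0, -0.0]
grip_width: 0.0322
gripper_force: 0.0
```

Call:
move_arm:
  series: "-3 6 0 0 -1;-6 12 0 0 -1;-9 18 0 0 -1;-12 24 0 0 -1;-14 30 0 0 -1;-14 36 0 0 -1;-14 42 0 0 -1;-14 45.3 0 0 -1"

```text
time_s: 28.98
position: [0.3984, -0.2529, 0.2315]
tool_rot: [[1.0, -0.005, 0.0], [-0.005, -1.0, -0.0], [0.0, 0.0, -1.0]]
ft_force: [0.6, -0.1, -0.3]
grip_width: -0.0
gripper_force: 0.0
```

Run:
```python
from h import *
p,o=potcaps(); print(*o,sep="\n"); s=observe(); print(s["time_s"],s["position"],s["grip_width"])
cv2.imwrite("pics/t4.png",p[150:450,100:560])
p=cam("scene")[0]; cv2.imwrite("pics/s4.png",p[130:440,60:480])
```

```text
(452, 277, 443, [0.5155, -0.2704], [0.5141, -0.2427])
(226, 272, 357, [0.5325, 0.2717], [0.5296, 0.2541])
(450, 240, 432, [0.6035, -0.2685], [0.5947, -0.2409])
(489, 238, 428, [0.6075, -0.3631], [0.5983, -0.3276])
(222, 235, 345, [0.6205, 0.2822], [0.6102, 0.2637])
(64, 126, 296, [0.8962, 0.6755], [0.8629, 0.6241])
29.025 [ 0.39867127 -0.25716955  0.23118047] 1.4508949738685751e-05
```

View pics/s4.png

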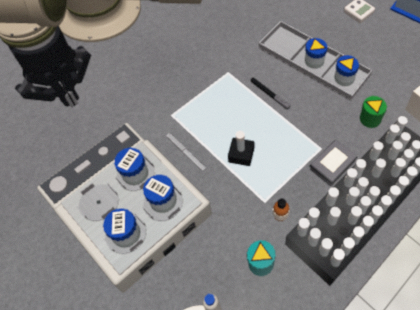

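View pics/t4.png

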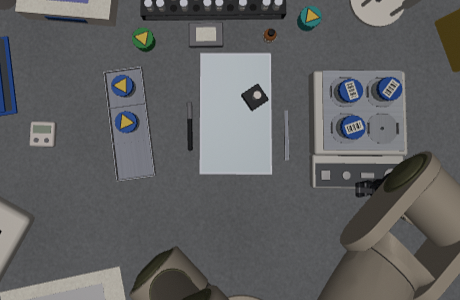

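Everything is sorted: scene crop (130,160), (158,188) and (120,222) in nests, (317,47) and (347,65) in pockets. Now I'll press speed.

Call:
move_arm:
  series: "0.3 -0.5 6 0 -1;0.3 -0.5 12 0 -1;0.3 -0.5 16.5 0 -1;0.3 -0.5 17.7 0 -1;0.3 -0.5 18.1 0 -1;0.3 -0.5 18.3 0 -1;0.3 -0.5 18.3 0 -1;0.3 -0.5 18.3 0 -1"

```text
time_s: 30.08
position: [0.4025, -0.2455, 0.05]
tool_rot: [[1.0, -0.003, 0.002], [-0.003, -1.0, -0.002], [0.002, 0.002, -1.0]]
ft_force: [-1.8, 3.6, 5.8]
grip_width: 0.0002
gripper_force: 3.3
```

Call:
move_arm:
  series: "0 0 0.1 0 -1;0 0 0.1 0 -1;0 0 0.1 0 -1;0 0 -3 0 -1;0 0 -4 0 -1;0 0 -4 0 -1"

```text
time_s: 30.82
position: [0.4024, -0.2459, 0.0892]
tool_rot: [[1.0, -0.003, 0.002], [-0.003, -1.0, -0.002], [0.002, 0.002, -1.0]]
ft_force: [-0.1, -0.8, -0.1]
grip_width: 0.0002
gripper_force: 0.0
```

Call:
move_arm:
  series: "0 3 0 0 -1;0 5.6 0 0 -1;0 5.6 0 0 -1;0 5.6 2 0 -1;0 5.6 3.5 0 -1;0 5.6 4 0 -1;0 5.6 4.1 0 -1;0 5.6 4.1 0 -1"

```text
time_s: 31.82
position: [0.4016, -0.3002, 0.0495]
tool_rot: [[1.0, -0.002, -0.0], [-0.002, -1.0, -0.0], [-0.0, 0.0, -1.0]]
ft_force: [-6.8, 7.2, 29.8]
grip_width: 0.0001
gripper_force: 15.3
```

Call:
move_arm:
  series: "0 0 0 0 -1;0 0 0 0 -1"

```text
time_s: 32.08
position: [0.4016, -0.3002, 0.0496]
tool_rot: [[1.0, -0.002, -0.0], [-0.002, -1.0, -0.0], [-0.0, 0.0, -1.0]]
ft_force: [-7.7, 7.3, 31.0]
grip_width: 0.0001
gripper_force: 15.2
```

Call:
move_arm:
  series: "0 0 -3 0 -1;0 1 -4 0 -1;0 5.7 -4 0 -1;0 5.7 -4 0 -1;0 5.7 -2 0 -1;0 5.7 -0.8 0 -1;0 5.7 -0.2 0 -1;0 5.7 0 0 -1"

```text
time_s: 33.08
position: [0.4014, -0.3576, 0.0495]
tool_rot: [[1.0, -0.002, -0.001], [-0.002, -1.0, 0.0], [-0.001, -0.0, -1.0]]
ft_force: [-9.6, 10.2, 38.9]
grip_width: 0.0001
gripper_force: 19.4
```

Call:
move_arm:
  series: "0 0 0 0 -1;0 0 0 0 -1"

```text
time_s: 33.33
position: [0.4014, -0.3575, 0.0497]
tool_rot: [[1.0, -0.002, -0.0], [-0.002, -1.0, -0.0], [-0.0, 0.0, -1.0]]
ft_force: [-8.2, 9.2, 27.2]
grip_width: 0.0003
gripper_force: 13.5
```

Call:
move_arm:
  series: "0 0 -5 0 -1;0 0 -11 0 -1;0 0 -17 0 -1;-3 2 -20 0 -1;-3 2 -20 0 -1;-3 2 -20 0 -1"

```text
time_s: 34.08
position: [0.3717, -0.3777, 0.2463]
tool_rot: [[1.0, -0.003, -0.001], [-0.003, -1.0, 0.002], [-0.001, -0.002, -1.0]]
ft_force: [0.0, 0.6, -0.7]
grip_width: -0.0002
gripper_force: 0.0
```

Run:
```python
from h import *
p,o=potcaps(); print(*o,sep="\n")
p=cam("scene")[0]; cv2.imwrite("pics/s5.png",p[130:440,60:480])
```

```text
(452, 277, 436, [0.5156, -0.2708], [0.5142, -0.243])
(226, 272, 357, [0.5324, 0.2719], [0.5296, 0.2543])
(450, 240, 429, [0.6034, -0.2687], [0.5946, -0.2411])
(489, 238, 438, [0.6073, -0.3624], [0.5981, -0.327])
(222, 235, 352, [0.6203, 0.2818], [0.6101, 0.2634])
(64, 126, 296, [0.8962, 0.6755], [0.8629, 0.6241])
```

View pics/s5.png

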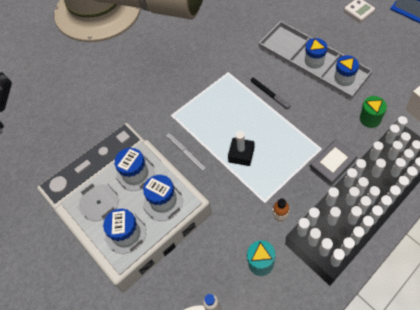

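All five pots are still upright in their places, and the arm is clear. Handing in.

```bash
python3 -c "
from h import *
print(order.close_job())"
```

```text
the job is handed in; nothing more can be done
None
```

The job is handed in, with no verdict returned: the wake key was pressed first, the three passed pots stand in shaker nests and the two rejects in tray pockets, then speed, timer and start were pressed in that order; the last pictures show every pot upright and nothing else disturbed.

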